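# Set a board book in the corner rounder

### The job

The small orange board book lies loose on the feed table of the green corner rounder, ready to have its corner rounded. With your fingertips, push it straight back until the long edge opposite its blue spine lies flat against the long steel fence, and then, keeping it against that fence, slide it along until it is fully home in the corner under the pressure foot, touching both fences. Only push it: do not pick it up or tip it, do not work the cutting lever, and leave the brass weight and everything else on the bench where it stands.

Things in the scene. Friction and masses are not known exactly. Their poses are not given: they have to be found in the camera images.
- rounder: green bench-top corner rounder, fixed. Origin on the bench under the middle of its feed table, z up. Feed table: level aluminium plate, 220 mm (x) by 300 mm (y), top 45 mm above the bench. x points from the table's front edge (robot's side) square to the long fence; y runs parallel to the long fence, towards the corner where the cut is made. A black lever handle, 375 mm high, leans back above the column behind that corner
- pocket (a point): the corner: where the guiding faces of the long and the short fence meet, at table-top height, at x = +75, y = +105 mm of the rounder; axes as rounder, so a book in the corner lies at negative x and y of it
- rail_end (a point): open right-hand end of the long fence (steel bar, 16 mm high above the table, 14 mm thick), on its guiding face at table-top height, 248 mm from pocket along the rounder's -y. The face is the plane x = 0 of pocket and runs from here to 12 mm short of it
- stop_end (a point): near end of the short fence or end stop (same bar), on its guiding face at table-top height, 117 mm from pocket along the rounder's -x. The face is the plane y = 0 of pocket and runs from here to 12 mm short of it
- foot (a point): middle of the underside of the round steel pressure foot, 26 mm across, 20 mm above the table over the corner, 9 mm in from both fences. From 65 mm above the table a green guide block stands over the corner, reaching 3 mm in over both fence faces, in front of a column 185 mm high
- book: orange board book, a rigid block of glued board, 75 mm (x) by 100 mm (y) by 12 mm thick, about 75 g, square corners, blue spine strip along one long edge. Origin at the middle of its underside, z up; x points from the spine to the other long edge (fore edge, goes against the long fence). Starts flat on the feed table, off the fences, within 0.35 rad of square; slides with some friction, stays where left
- book_lead (a point): corner of the book's underside at the fore edge and the end that goes into the corner (book frame x = +37.5, y = +50 mm)
- book_tail (a point): corner of the book's underside at the fore edge and the other end (book frame x = +37.5, y = -50 mm)
- lever (a joint): cutting lever of the rounder, rad: 0 standing up at rest, grows as it is pulled forward and down; a spring holds it up; leave it alone
- weight: brass binder's weight, 40 mm across and 53 mm high with a waisted knob, 360 g, loose on the near left part of the feed table; origin at the middle of its underside; leave it alone
- glue: white glue bottle, 60 mm across and 160 mm high, loose on the bench at the left; origin under its middle; leave it alone
- brush_jar: green glass jar with three brushes, 80 mm across and 200 mm high, loose on the bench at the left; origin under its middle; leave it alone
- finished_stack: stack of five finished books of the same size with rounded corners, about 80 by 104 mm, 61 mm high, on the bench at the right; origin under its middle; leave it alone
- bone_folder: white bone folder, 145 by 20 by 5 mm, lying on the bench at the right; origin under its middle; leave it alone
- awl: awl with a wooden handle 26 mm thick, 168 mm long, lying on the bench at the far right; origin on the bench under its blade, near the handle; leave it alone
Things that resemble listed ones, but are neither listed nor needed, are in the scene too. Of the things shaped like the book, the orange one is meant.

How it is judged (in metres and radians):
On the way:
1. the book's fore edge lies flat against the long fence (both its ends within 3 mm of the face), while its leading end is still at least 50 mm short of the end stop (x of each of book_lead, book_tail in the frame of pocket above -0.003 m and y of book_lead in the frame of pocket below -0.05 m), for 0.1 s.
At the end, for the whole second after the job is handed in: the book lies flat on the feed table at rest with its fore edge against the long fence (both ends within 3 mm of it) and its leading end within 3 mm of the end stop (x of book_lead in the frame of pocket between -0.003 and 0.003 m and x of book_tail in the frame of pocket above -0.003 m and y of book_lead in the frame of pocket between -0.003 and 0.003 m and z of book_lead in the frame of pocket below 0.003 m and angle between book's own z axis and vertical below 0.04 rad and linear speed of book below 0.01 m/s and value of joint lever below 0.1 rad); the robot touches nothing.
It fails at once if the book is lifted more than 8 mm off the feed table, or tipped more than 0.15 rad (z of book in the frame of pocket above 0.008 m or angle between book's own z axis and vertical above 0.15 rad).
It fails at once if the book comes away from the long fence (more than 6 mm at either end) within the last 50 mm before the end stop (y of book_lead in the frame of pocket above -0.05 m and x of any of book_lead, book_tail in the frame of pocket below -0.006 m).
It fails at once if the cutting lever is pulled (value of joint lever above 0.15 rad).
It fails at once if the brass weight or another bystander is moved more than 12 mm (distance of any of weight, glue, brush_jar, finished_stack, bone_folder, awl from where it was at the start of the episode above 0.012 m).
It also fails if it takes over 48 s, if anything falls off the work surface, if the arm or the gripper's body presses on something with over 40 N, if the wrist force passes 120 N, or if a joint passes its speed limit or range.

### The arm

A 6-joint arm with a two-finger parallel gripper is mounted at the origin on the work surface. World frame = base frame: x ahead of the robot, y to its left, z up, the work surface at z = 0. Lengths are in m, angles in degrees, forces in N, time in s.
With the tool pointing down it reaches from about 0.275 to 0.725 m from the base axis. Payload 5.6 kg.
Tool frame: the origin (TCP) lies between the finger pads; the fingertips stand 14 mm ahead of it and the grasp point (between the pads) lies 5 mm behind it (robot.finger_overhang is the distance from the TCP to the fingertips, in m); z points along the fingers, x is the direction in which the jaws open and shut, and the axes are right-handed (so a half turn about z gives the same grasp; the last joint's range is limited). The gripper opens to 85 mm and grips with 20 to 120 N. Pads are 22 mm wide; open, the fingers measure 114 mm over their backs; the gripper's body (76 mm by 85 mm) begins 54 mm behind the grasp point. The pads swing forward as they close: fully open they stand 13 mm farther back than shut.
Start: joints at [89.072, 14.616, 6.199, 0, -81.583, -16.306], TCP at [0.163, 0.525, 0.245] pointing down, gripper open.
Joint ranges: [-168.99, 168.99], [-69.2, 112.95], [-62.41, 85.93], [-164.36, 98.24], [-168.68, -3.75], [-174.98, 174.98]. Speed limits (degrees/s): [147.25, 147.25, 180, 180, 180, 180].

### API

Orientations are given as a 3x3 rotation matrix whose columns are the frame's x, y, z axes.
In Python, from cell import robot gives the robot as it stands. Calls block until the motion is done:
- robot.movep(position, orientation): joint-space move of the TCP to a pose.
- robot.move_l(position, max_speed=0.15, rotation=None): straight line of the TCP; rotation=None keeps the orientation; max_speed is the mean speed in m/s.
- robot.goto_joints(angles): joint-space move.
- robot.let_go() and robot.clamp(effort=None): open the fingers fully, or close them until they stop; effort is the grip in N (None keeps the last).
- robot.pause(seconds).
- robot.inverse_kinematics(position, orientation): joint angles nearest the present ones, or None.
- robot.observe(): the state.
- robot.grab_frame(name): name is "scene" or "top"; returns a dict with "color" (480x640x3 uint8, blue, green, red), "vertical_fov" (degrees; the focal length in pixels is half the picture's height over the tangent of half this angle, whatever the lens; pixels are square), "cx", "cy" (the principal point, pixels), "xyz" and "attitude" of the camera in the world. Camera axes: x right, y down, z forward; pixel columns grow to the right and rows downward; lengths in m; the calibration is good to about 2 mm. A picture is of the moment at which its call begins. There is no depth.
A pose or a line that the arm cannot do raises robot.MotionError and nothing moves.
- robot.job_done(): hands the job in, once; it reports no verdict.
The state is a dict: "time": time; "joint_positions": joint angles; "qd": joint speeds; "joint_efforts": joint torques, N m; "eef_pos": TCP position; "eef_rot": TCP orientation; "contact_force": force on the tool from outside, world axes, zero at the start; "torque": the same for the moment, N m; "finger_gap": finger opening in m.
Only numpy, scipy, OpenCV 4.12 (cv2) and the standard library are available. Lean on these libraries where they do the work, as an engineer would, in place of code of your own. Each camera call takes 0.05 s, during which the arm holds its last target. There are 200 camera calls.

## Working session

There is one attempt and no reset: what is moved stays moved. The work goes in short steps, each a Python script; the robot and the scene stay as the last script left them, time stands still between calls to the robot, and variables do not carry over. Pictures are saved under pics/ and viewed, about 8 in all and at most 12, crops included, and the job is handed in when it is done.

```bash
mkdir -p pics; ls; python3 - <<'E'
from cell import robot
import cv2
for n in("scene","top"):
    f=robot.grab_frame(n);cv2.imwrite(f"pics/{n}0.png",f["color"]);print(n,{k:v for k,v in f.items() if k!="color"})
print(robot.observe())
E
```

```text
pics
scene {'vertical_fov': 52.27878440662896, 'cx': 323.2254556127555, 'cy': 248.2849643231358, 'xyz': array([ 1.10262379, -0.47321785,  1.05325704]), 'attitude': array([[ 0.67403189,  0.57711934, -0.46110116],
       [ 0.7386709 , -0.53232305,  0.41351841],
       [-0.00680531, -0.6193266 , -0.78510397]])}
top {'vertical_fov': 53.80647863582921, 'cx': 321.9267041492274, 'cy': 245.6754061449147, 'xyz': array([ 0.46981315, -0.02241561,  1.18080227]), 'attitude': array([[-0.00626886, -0.9947653 ,  0.10199363],
       [-0.99965024,  0.00885468,  0.02491984],
       [-0.02569251, -0.10180173, -0.99447288]])}
{'time': 0.1, 'joint_positions': array([ 8.90742199e+01,  1.46480253e+01,  6.13912471e+00, -2.31438688e-02,
       -8.15837192e+01, -1.63079761e+01]), 'qd': array([-0.03584243,  0.01183257,  0.29787688,  0.10165208,  0.03264664,
       -0.02432168]), 'joint_efforts': array([-2.10039776e-03, -3.87602663e+01,  2.38471860e+01,  5.37806243e+00,
       -3.84392857e-03, -5.56177525e-06]), 'eef_pos': array([0.16276354, 0.52492996, 0.24451118]), 'eef_rot': array([[-2.96327229e-01, -9.55086379e-01, -4.25652717e-04],
       [-9.55085025e-01,  2.96327526e-01, -1.60984086e-03],
       [ 1.66366969e-03, -7.05051445e-05, -9.99998614e-01]]), 'contact_force': array([-0.43211373,  0.49796024, -0.07685906]), 'torque': array([0.03206401, 0.00931226, 0.00811786]), 'finger_gap': 0.08550466287596516}
```

View pics/scene0.png

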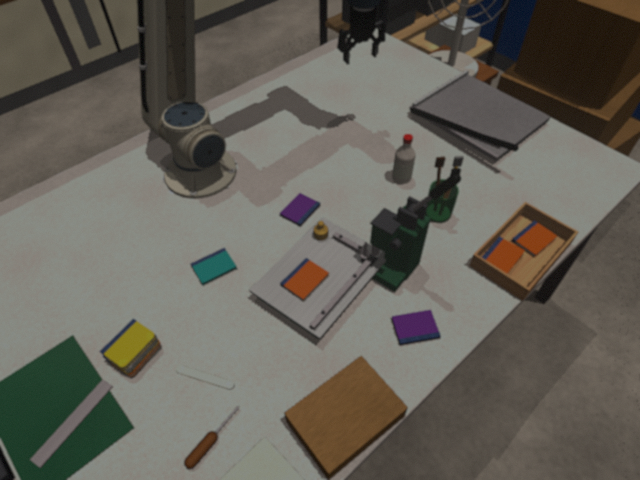

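View pics/top0.png

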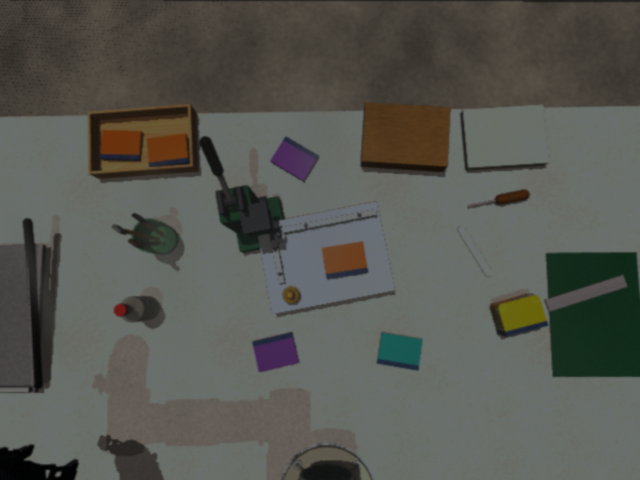

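Top view: there are three orange books. Two lie in the wooden tray at (121,145) and (167,149), and one is on the feed table at (345,259). The one on the feed table is meant. I'll enlarge it to confirm.

```bash
python3 - <<'E'
import cv2
a=cv2.imread("pics/top0.png")[185:325,220:405];a=cv2.convertScaleAbs(a,alpha=1.6)
cv2.imwrite("pics/top0c.png",cv2.resize(a,None,fx=4,fy=4,interpolation=cv2.INTER_CUBIC))
E
```

```text
(no output)
```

View pics/top0c.png

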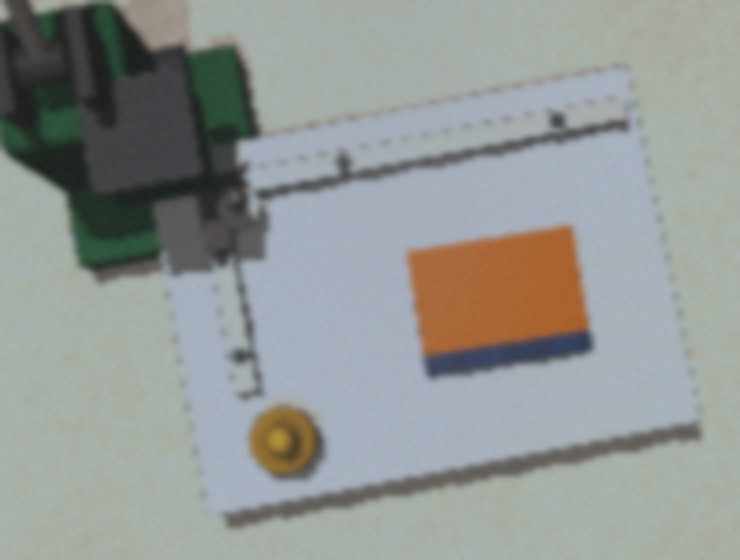

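The crop confirms it: orange with a blue spine on the near side, lying on the feed table, corners at crop (407,251), (572,226), (592,348) and (430,377). Table corners are at (628,65), (698,424) and (206,512), and the weight is at (285,440). Next I'll fit the poses.

```bash
cat > h.py <<'E'
import numpy as np, cv2
from scipy.optimize import least_squares
def project(f,P):
    P=np.atleast_2d(P); R=np.array(f["attitude"]); c=(P-f["xyz"])@R
    fl=240/np.tan(np.radians(f["vertical_fov"])/2)
    return c[:,:2]/c[:,2:]*fl+[f["cx"],f["cy"]]
def ray(f,uv,z):
    fl=240/np.tan(np.radians(f["vertical_fov"])/2)
    d=np.c_[(np.atleast_2d(uv)-[f["cx"],f["cy"]])/fl,np.ones(len(np.atleast_2d(uv)))]@np.array(f["attitude"]).T
    return f["xyz"]+d*((z-f["xyz"][2])/d[:,2])[:,None]
def rot(t): return np.array([[np.cos(t),-np.sin(t)],[np.sin(t),np.cos(t)]])
def fit2d(body,world):
    body=np.array(body);w=np.array(world)[:,:2]
    r=least_squares(lambda q:((body@rot(q[2]).T+q[:2])-w).ravel(),[.5,0,0.1])
    return r.x,r.fun.reshape(-1,2)
E
python3 - <<'E'
from h import *
from cell import robot
f=robot.grab_frame("top")
F=lambda uv:(np.array(uv)+.5)/4-.5+[220,185]
T=ray(f,F([(628,65),(698,424),(206,512)]),.045)
S=ray(f,F([(628,126),(264,396)]),.045)
q,e=fit2d([(.11,-.15),(-.11,-.15),(-.11,.15),(.075,-.143),(-.042,.105)],np.r_[T,S]);print(q,np.degrees(q[2]),e*1e3)
B=ray(f,F([(407,251),(572,226),(592,348),(430,377)]),.057)
b,e=fit2d([(.0375,.05),(.0375,-.05),(-.0375,-.05),(-.0375,.05)],B);print(b,np.degrees(b[2]),e*1e3)
toR=lambda p:(np.array(p)[:,:2]-q[:2])@rot(q[2])
print("book corners in rounder",toR(B)*1e3)
W=ray(f,F([(285,440)]),.045+.03);print("weight",W,toR(W)*1e3)
E
```

```text
[5.58698981e-01 1.70549005e-04 1.78622828e-01] 10.234334150098595 [[-0.9912511  -0.25110772]
 [-0.04012981 -1.67682319]
 [-2.9652081  -0.09538852]
 [ 0.82177627 -0.25675902]
 [ 3.17481274  2.28007846]]
[ 0.55105841 -0.04816608  0.15741868] 9.019425823196919 [[-0.74605804  0.0059098 ]
 [ 0.81249998 -0.20451692]
 [-0.4282913  -1.2277833 ]
 [ 0.36184936  1.42639042]]
book corners in rounder [[ 23.17764266   2.84527049]
 [ 19.56101368 -96.64825488]
 [-54.0192686  -94.27153421]
 [-53.14816036   3.23442968]]
weight [[0.46921721 0.07838815 0.075     ]] [[-74.16078343  92.87173326]]
```

```bash
cat >> h.py <<'E'
from cell import robot
Q=np.array([0.5587,0.0002,0.1786])   # rounder pose estimate
def W(x,y,z): # rounder mm, fingertip height above table mm -> world TCP
    p=rot(Q[2])@(np.array([x,y])/1e3)+Q[:2]; return np.r_[p,.045+z/1e3+robot.finger_overhang]
def O(a): # tool down, tool x at world yaw a
    return np.array([[np.cos(a),np.sin(a),0],[np.sin(a),-np.cos(a),0],[0,0,-1]])
def ori(p,a): # pick of a / a+pi nearest in wrist
    o=[O(a),O(a+np.pi)]; j=robot.observe()["joint_positions"]
    s=[robot.inverse_kinematics(p,x) for x in o]
    return min((np.abs(np.array(k)-j).max(),i) for i,k in enumerate(s) if k is not None)[1], o
def force():
    F=np.mean([(robot.pause(.02),robot.observe()["contact_force"])[1] for _ in range(4)],axis=0)
    return np.r_[rot(Q[2]).T@F[:2],F[2]]
def where():
    p=robot.observe()["eef_pos"]; return np.r_[(rot(Q[2]).T@(p[:2]-Q[:2]))*1e3,(p[2]-.045-robot.finger_overhang)*1e3]
def snap(n,s="top"):
    f=robot.grab_frame(s); cv2.imwrite(f"pics/{n}.png",f["color"]); return f
E
python3 - <<'E'
from h import *
robot.clamp(20)
print(robot.finger_overhang,robot.observe()["finger_gap"])
R0=robot.observe()["eef_rot"]
robot.movep([.1,.37,.28],R0)
p=W(-84,-46,60); i,o=ori(p,Q[2]+np.pi/2); R=o[i]
robot.movep([.36,-.05,.2],R); robot.movep(p,R); robot.move_l(W(-84,-46,4),.1)
print(where(),force(),robot.observe()["time"])
snap("a"); f=snap("b","scene")
import cv2
c=f["color"]; 
c=cv2.resize(cv2.convertScaleAbs(c[190:345,240:440],alpha=1.6),None,fx=4,fy=4,interpolation=cv2.INTER_CUBIC)[:600,:800]; cv2.imwrite("pics/bc.png",c)
E
```

```text
0.014 -3.3528304260095744e-05
[-83.4860155  -45.9870969    4.99406384] [0.57812614 0.03332035 0.24520547] 4.8667
```

View pics/bc.png

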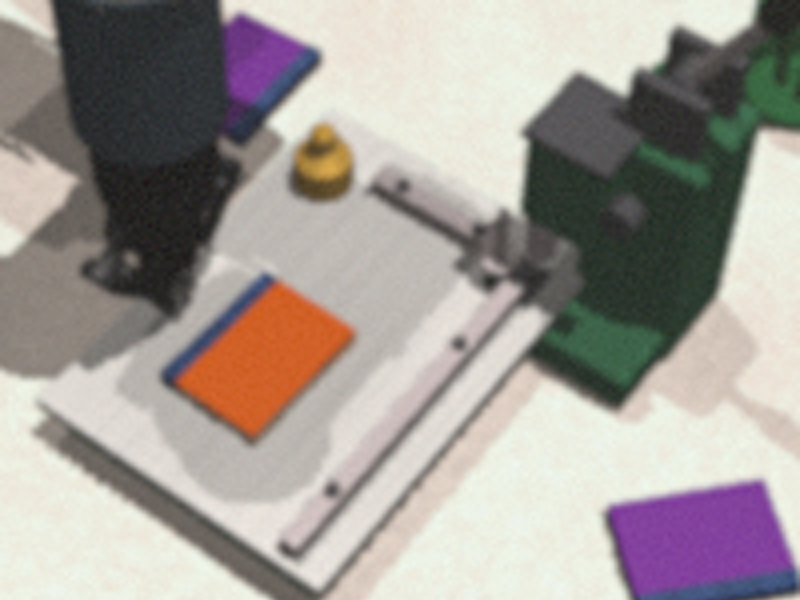

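The scene crop shows the closed fingers (tip about (175,310)) standing behind the blue spine, centred on it. The weight at (323,165) is clear. Now I'll push until the force rises at the long fence.

```bash
python3 - <<'E'
from h import *
y=-46
robot.move_l(W(-84,y,3),.03); robot.move_l(W(-18,y,3),.04); F0=force(); print(where(),F0)
x=-18
while x<0:
    x+=1; robot.move_l(W(x,y,3),.03); F=force()
    print(x,where().round(1),F.round(1))
    if F[0]<-8: break
f=snap("c"); print(robot.observe()["time"])
c=cv2.convertScaleAbs(f["color"][185:325,220:405],alpha=1.6); cv2.imwrite("pics/cc.png",cv2.resize(c,None,fx=4,fy=4,interpolation=cv2.INTER_CUBIC))
f=snap("d","scene")
E
```

```text
[-18.0637379  -45.99336461   3.08769036] [-0.2439754   0.0204932  -0.18911751]
-17 [-17. -46.   3.] [ 0.3 -0.   0.1]
-16 [-16. -46.   3.] [-0.2  0.4 -0.3]
-15 [-14.9 -46.    3. ] [0.1 0.  0.4]
-14 [-14. -46.   3.] [-0.3 -0.1 -0.3]
-13 [-12.9 -46.    3. ] [ 0.3 -0.3  0. ]
-12 [-12. -46.   3.] [ 0.1 -0.1 -0.3]
-11 [-11. -46.   3.] [-0.1  0.2 -0.1]
-10 [-10. -46.   3.] [0.5 0.1 0.1]
-9 [ -9. -46.   3.] [ 0.4  0.  -0.2]
-8 [ -8.6 -46.    2.8] [-2.8 -0.3  1.4]
-7 [ -8.5 -46.    2.6] [-5.5  0.6  2.9]
-6 [ -8.5 -46.1   2.5] [-7.7  0.3  4.1]
-5 [ -8.4 -46.1   2.2] [-10.    0.6   5.9]
11.25
```

View pics/cc.png

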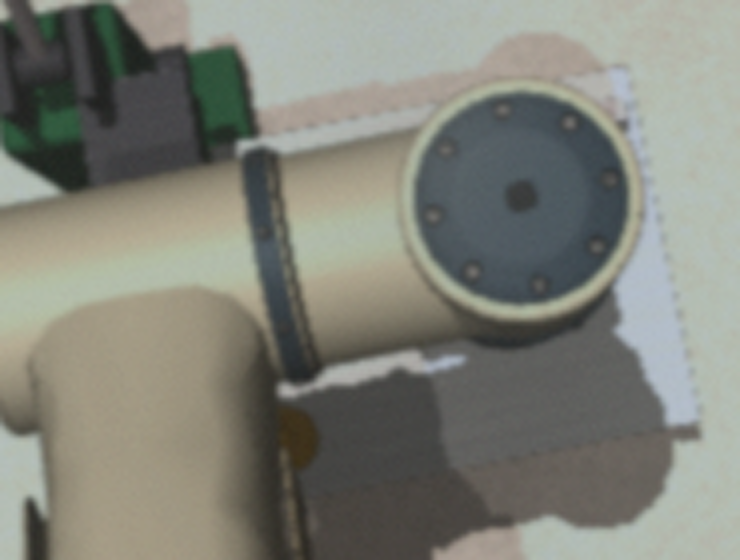

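```bash
python3 - <<'E'
import cv2
c=cv2.imread("pics/d.png")[60:360,120:520]; cv2.imwrite("pics/dc.png",cv2.resize(cv2.convertScaleAbs(c,alpha=1.5),None,fx=2,fy=2,interpolation=cv2.INTER_CUBIC))
from cell import robot; print(robot.observe()["joint_positions"])
E
```

```text
[ 1.12002894e+01  2.31606051e+01 -9.71058695e+00 -2.73793626e-02
 -5.75392904e+01 -9.09866310e+01]
```

View pics/dc.png

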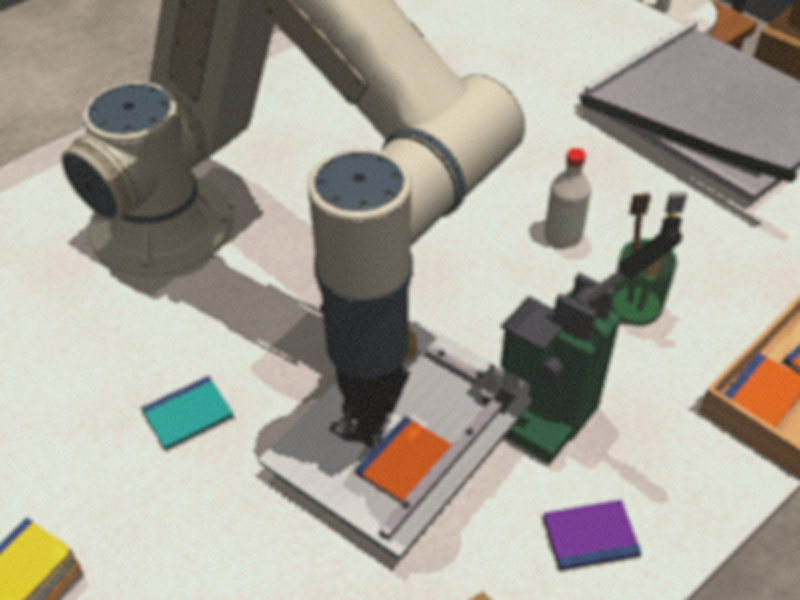

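The scene crop shows the book's fore edge lying along the fence, with the lead end well short of the stop. The wrist tube, dc (420,190) to (500,110), will swing towards the column and lever during the slide. I'll check its height against the lever before moving, and back off so the book can be measured.

```bash
python3 - <<'E'
from h import *
f=robot.grab_frame("scene"); g=robot.grab_frame("top"); p=robot.observe()["eef_pos"]; print(p)
for z in(.2,.3,.35,.4,.45,.5): print(z,project(f,[p[0],p[1],z]).round(1), project(g,[p[0],p[1],z]).round(1))
D=lambda u,v:(u/2+120,v/2+60)
for n,s in {"tip":(672,235),"tipR":(680,225)}.items(): print(n,D(*s))
# lever pivot/tip triangulation: scene & top pixel pairs
def tri(a,b):
    from scipy.optimize import least_squares
    return least_squares(lambda P:np.r_[project(f,P)[0]-a,project(g,P)[0]-b],[.6,.1,.2]).x
print("tip",tri(D(675,232),(206,141)),"mid",tri(D(625,268),(218,172)))
# backing off
robot.move_l(W(-30,-46,3),.06); robot.move_l(W(-30,-46,70),.15)
print(robot.observe()["joint_positions"],robot.observe()["time"])
E
```

```text
[ 0.5586029  -0.04667481  0.06123253]
0.2 [[302.8 242.7]] [[345.4 251.1]]
0.3 [[300.9 212.5]] [[346.7 246.3]]
0.35 [[299.8 195.6]] [[347.5 243.4]]
0.4 [[298.7 177.3]] [[348.3 240.2]]
0.45 [[297.4 157.4]] [[349.2 236.6]]
0.5 [[296.1 135.7]] [[350.3 232.4]]
tip (456.0, 177.5)
tipR (460.0, 172.5)
tip [0.74481016 0.20609469 0.36828358] mid [0.70592537 0.20002308 0.2939208 ]
[ 1.12644066e+01  1.71861678e+01 -7.79452253e+00 -3.96639480e-02
 -6.50688986e+01 -9.10315822e+01] 12.5667
```

The lever stays clear: the tip is at x=0.745 z=0.37, and the wrist tube is at x≤0.66 with its underside above about 0.35. Next I'll rotate the tool and go to the trailing end.

```bash
python3 - <<'E'
from h import *
p=W(46,-130,70); i,o=ori(p,Q[2]); R=o[i]; robot.movep(p,R)
f=snap("e"); robot.move_l(W(46,-130,3),.15); print(where(),force(),robot.observe()["time"],robot.observe()["joint_positions"].round(1))
g=snap("e2","scene")
c=cv2.convertScaleAbs(g["color"][190:345,240:440],alpha=1.6);cv2.imwrite("pics/ec.png",cv2.resize(c,None,fx=4,fy=3.85,interpolation=cv2.INTER_CUBIC))
E
```

```text
[  46.18080158 -129.93856801    3.31990475] [ 0.06896908 -0.30016554  0.02237596] 14.575 [   3.2   30.5    2.9    0.   -62.3 -173. ]
```

View pics/ec.png

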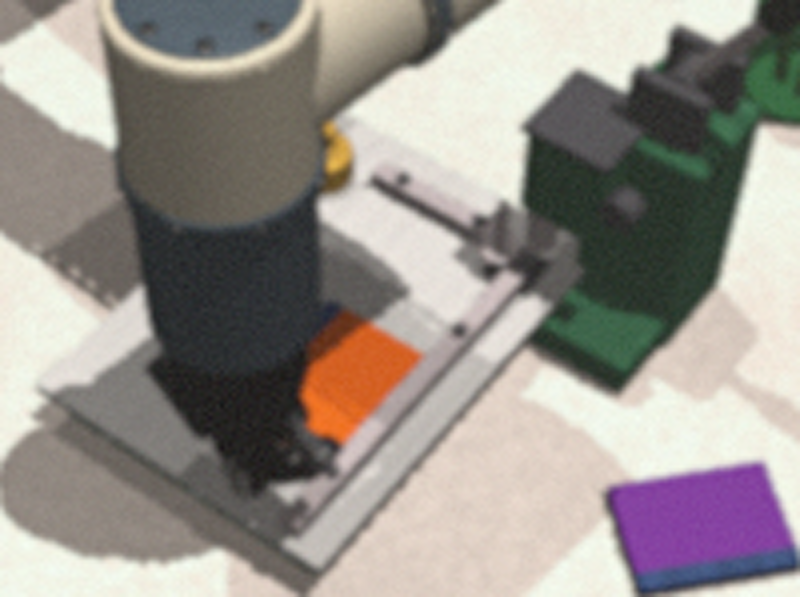

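The crop shows the fingers just beyond the book's trailing end, and the fore edge along the fence from (420,360) to (350,440). Joint 6 is at -173° and would run out of range during the slide, so I'll lift and flip the tool half a turn. Then I'll push the first part and check before the last 50 mm.

```bash
python3 - <<'E'
from h import *
robot.move_l(W(46,-130,60),.2)
p=W(46,-130,60); R=min((O(Q[2]),O(Q[2]+np.pi)),key=lambda r:abs(robot.inverse_kinematics(p,r)[5])); robot.movep(p,R)
robot.move_l(W(46,-130,3),.15); print(where(),robot.observe()["joint_positions"].round(1))
robot.move_l(W(46,-112,3),.05)
robot.move_l(W(48,-70,3),.05); print(where(),force(),robot.observe()["time"])
g=snap("f","scene")
c=cv2.convertScaleAbs(g["color"][225:325,300:430],alpha=1.6);cv2.imwrite("pics/fc.png",cv2.resize(c,None,fx=6,fy=6,interpolation=cv2.INTER_CUBIC))
E
```

```text
[  46.07526469 -130.04285993    3.09431377] [  3.2  30.6   2.8   0.  -62.3   7. ]
[ 48.03341861 -70.1231726    3.01437058] [-0.02263993 -0.05113982 -0.08638116] 19.8083
```

View pics/fc.png

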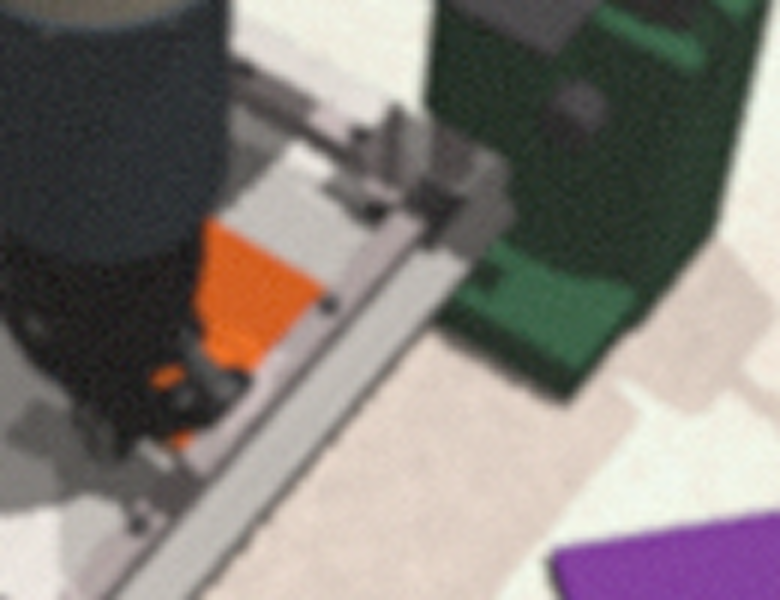

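The crop shows the fore edge flush with the fence all along, (325,290) to (190,440), and the lead end still about 60 mm short. I'll continue to the end stop with a slight drift towards the fence and stop on force.

```bash
python3 - <<'E'
from h import *
robot.move_l(W(50,-14,3),.04); print(where(),force())
y=-14
while y<6:
    y+=1; robot.move_l(W(50+(y+14)*.05,y,3),.03); F=force(); print(y,where().round(1),F.round(1))
    if F[1]<-7: break
robot.move_l(where_xy:=W(where()[0],where()[1]-25,3),.06); robot.move_l(where_xy+[0,0,.06],.2)
robot.movep(W(-60,-90,110),robot.observe()["eef_rot"])
print(robot.observe()["time"])
f=snap("g"); g=snap("g2","scene")
c=cv2.convertScaleAbs(g["color"][215:325,280:430],alpha=1.6);c=cv2.resize(c,None,fx=5.3,fy=5.3,interpolation=cv2.INTER_CUBIC)[:600,:800];cv2.imwrite("pics/gc.png",c)
E
```

```text
[ 50.01999232 -14.15957637   3.00693817] [ 0.21391381  0.0113484  -0.34877886]
-13 [ 50. -13.   3.] [-0.1 -0.  -0.1]
-12 [ 50.1 -11.9   3. ] [-0.1  0.1  0.1]
-11 [ 50.2 -10.9   3. ] [-0.3  0.2  0.2]
-10 [50.2 -9.9  3. ] [ 0.  -0.1 -0.1]
-9 [50.3 -9.   3. ] [-0.2 -0.2  0.1]
-8 [50.3 -8.   3. ] [-0.5  0.1  0.1]
-7 [50.4 -7.   3. ] [-0.2 -0.3  0.2]
-6 [50.4 -5.9  3. ] [-0.   0.  -0.2]
-5 [50.4 -5.1  3. ] [-0.  -0.5  0.4]
-4 [50.3 -4.9  3.1] [-0.3 -5.3  0. ]
-3 [50.3 -4.8  3.2] [-0.2 -8.2 -0.1]
26.6083
```

View pics/gc.png

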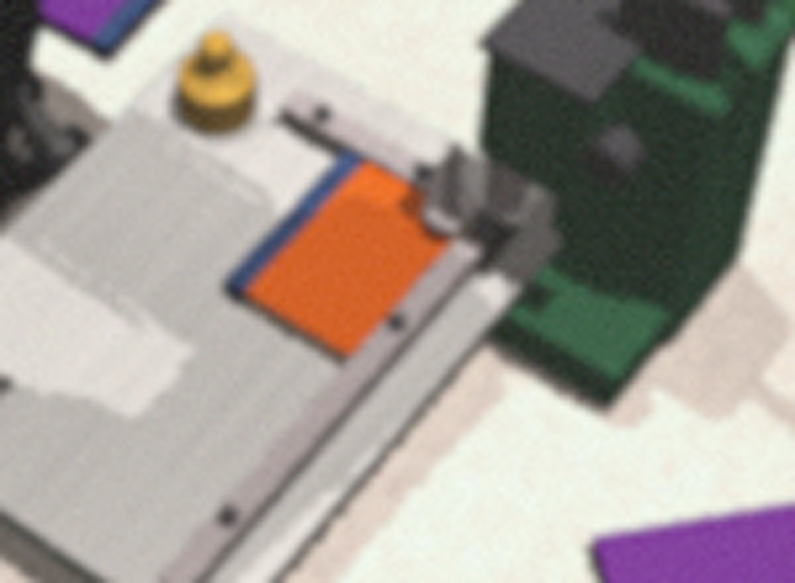

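It looks home: the lead end is under the foot against the stop at (420,195), and the fore edge is along the fence from (450,245) to (345,355). One gentle press on the spine will check flushness to the millimetre against the earlier contact at x=-8.6.

```bash
python3 - <<'E'
from h import *
p=W(-24,42,80); i,o=ori(p,Q[2]+np.pi/2); R=o[i]; print(robot.inverse_kinematics(p,R))
robot.movep(W(-40,-40,110),R); robot.movep(p,R); robot.move_l(W(-24,42,3),.12); robot.move_l(W(-13,42,3),.05)
x=-13
while x<-4:
    x+=1; robot.move_l(W(x,42,3),.03); F=force(); print(x,where().round(1),F.round(1))
    if F[0]<-4: break
robot.move_l(W(-24,42,3),.06); robot.move_l(W(-24,42,80),.2); robot.movep(W(-80,-90,120),R)
f=snap("h"); print(robot.observe()["time"])
c=cv2.convertScaleAbs(f["color"][185:325,220:405],alpha=1.6); cv2.imwrite("pics/hc.png",cv2.resize(c,None,fx=4,fy=4,interpolation=cv2.INTER_CUBIC))
E
```

```text
[ 21.01253682  15.55365491  -8.40125512   0.         -66.04508997
  79.2204894 ]
-12 [-12.1  42.    3. ] [-0.4 -0.4 -0. ]
-11 [-11.  42.   3.] [-0.1 -0.2  0.3]
-10 [-10.  42.   3.] [-0.  -0.4  0. ]
-9 [-9.1 42.   2.9] [-0.5  0.1  0.1]
-8 [-9.  41.9  2.7] [-4.8  0.1  1.9]
32.8667
```

View pics/hc.png

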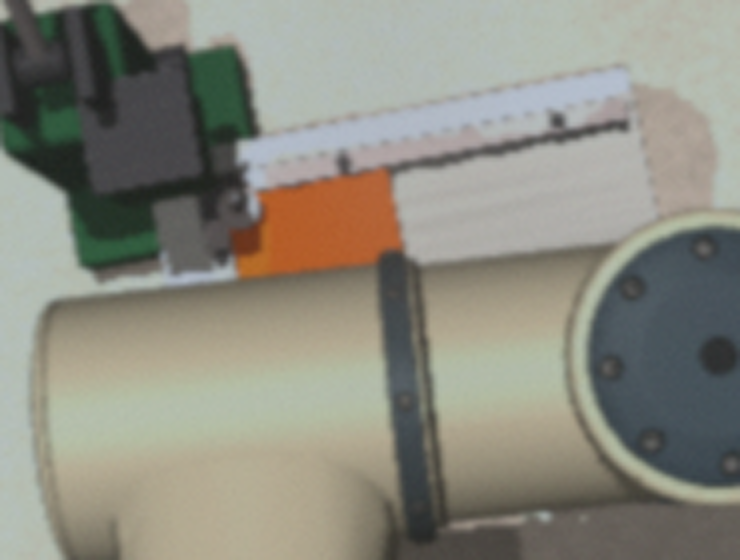

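The top crop shows the book flush along the fence, (245,190) to (388,172), and against the end stop at (235,260). The spine press met solid resistance within 0.4 mm of the earlier fence contact. Handing in.

```bash
python3 -c "
from cell import robot
robot.job_done()"
```

```text
the job is handed in; nothing more can be done
```

The orange book is in the corner of the rounder under the pressure foot, and I handed the job in at about 33 s (limit 48 s). The interface reports no verdict.

- **Fence push:** I pushed the spine with closed fingertips until the force at the long fence rose to about 10 N. The leading end was then roughly 100 mm short of the stop by my estimate.
- **Slide:** I pushed the trailing end along the fence with a slight bias towards it. The camera check at about 60 mm to go showed the fore edge flush, and I stopped at the end stop when the force reached about 8 N.
- **Final checks:**
  - A gentle press on the spine met firm resistance within 0.4 mm of the first fence contact.
  - The last pictures show the fore edge along the long fence and the leading end against the end stop.
  - The brass weight looked unmoved in the picture before that press. In the very last picture the arm hides it and the spine edge.
  - The arm was clear of everything when I handed in.

**Disagreement:** the first fence contact came about 2.4 mm further along than my image-based pose estimate. I therefore relied on contact force rather than the computed position for both fences.

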